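# Seat the specimen stage plate on its kinematic mount

### The arm

A 7-joint arm with a two-finger parallel gripper is mounted at the origin on the work surface. World frame = base frame: x ahead of the robot, y to its left, z up, the work surface at z = 0. Lengths are in m, angles in rad, forces in N, time in s.
With the tool pointing down it reaches from about 0.425 to 0.925 m from the base axis. Payload 6.8 kg.
Tool frame: the origin (TCP) lies at the very end of the fingers, on their centre line; the grasp point (between the pads) lies 19 mm behind it; z points along the fingers, y is the line along which they close (so a half turn about z gives the same grasp; the last joint's range is limited). The gripper opens to 85 mm and grips with 20 to 120 N. Pads are 22 mm wide; open, the fingers measure 114 mm over their backs; the gripper's body (76 mm by 85 mm) begins 54 mm behind the grasp point. The pads swing forward as they close: fully open they stand 13 mm farther back than shut.
Start: joints at [-1.406, 0.477, 0.022, 1.555, -0.011, 1.109, -0.083], TCP at [0.182, 0.65, 0.231] pointing down, gripper open.
Joint ranges: [-2.96, 2.96], [-0.34, 2.1], [-1.41, 1.46], [0.24, 2.44], [-1.37, 4.51], [0.17, 1.92], [-2.96, 2.96]. Speed limits (rad/s): [2.39, 2.39, 3.14, 3.14, 3.14, 3.14, 3.14].

### API

Orientations are given as a unit quaternion [w, x, y, z].
In Python, from station import bot gives the robot as it stands. The module is installed in compiled form; this text tells all that it offers.
- The arm moves only by the shell command python3 -m jog 'ROWS' [OPENING] [FORCE]. ROWS is JSON, a list of rows, each a list of 4 numbers: the shift along the tool's x, y, z in cm, then the turn about the tool's z in rad. In form: [[x, y, z, spin], ...]. A call has 1 to 20 rows; each row is the pose to reach, as a shift and turn from the pose commanded when the call began, along the tool's axes at that moment; what a row does not reach only later rows make up. A row lasts 1/12 s, in which the tool goes at most 41.7 mm and 7.16 degrees, less where a joint would pass 70% of its speed; a pose out of reach is approached as far as the arm can. A call with a gripper value outside its range is refused whole. OPENING is the closure, from -1 (fully open) to 1 (shut), set as the call begins (- or left out, the last holds). The fingers move at their own pace and stop on an object; FORCE is the grip in N (left out, the last holds). Time passes only in rows, so rows that repeat a pose let the fingers close. It gives the time, the measured TCP pose, the force, the opening and the grip force at its end, in the units of the state.
- bot.get_obs(): the state, without advancing time (a new reading comes with each control period).
- bot.read_camera(name): name is "scene" or "top" or "wrist"; returns a dict with "pixels" (420x560x3 uint8, red, green, blue), "depth" (420x560 float32, m along the optical axis (not along the pixel's ray), 0 where there is no reading), "fovy" (degrees; the focal length in pixels is half the picture's height over the tangent of half this angle, whatever the lens; pixels are square), "cx", "cy" (the principal point, pixels), "pose" (4x4, takes a point from camera to world coordinates). Camera axes: x right, y down, z forward; pixel columns grow to the right and rows downward; lengths in m; the calibration is good to about 2 mm. A picture is of the moment at which its call begins.
- bot.hand_in(): hands the job in; it is judged then, once.
The state is a dict: "t": time; "q": joint angles; "joint_vel": joint speeds; "joint_torque": joint torques, N m; "eef_pos": TCP position; "tool_rot": TCP orientation; "contact_force": force on the tool from outside, world axes, zero at the start; "torque": the same for the moment, N m; "gripper_width": opening from 0.0 (shut) to 1.0 (fully open); "grasp_force": force on a finger pad.
Only numpy, scipy, OpenCV 4.12 (cv2) and the standard library are available. Lean on these libraries where they do the work, as an engineer would, in place of code of your own. Each camera call takes 0.05 s, during which the arm holds its last target. There are 200 camera calls.

### The job

Pick the loose specimen stage plate up by its post, set it over the three balls of the kinematic mount with its nose over the prow, and ease it down past the sprung rollers until they pull it fully home, level on all three balls; then let go. The mount's head may stand at any height, so feel for it: push gently, with no more than 20 N, never drop or slam the plate, and leave everything else on the counter where it is.

Things in the scene. Friction and masses are not known exactly. Their poses are not given: they have to be found in the camera images.
- mount: Kinematic mount. Its dark steel base, screwed to the counter, is 125 (x) by 174 (y) by 10 mm, with a pointed prow on its -x side. Origin: centre of its underside on the counter, z up. Over it an aluminium head of similar outline is clamped level at a height that differs each time and is not reported: 0 to 60 mm above its lowest place. All heights below are for the lowest place; add this lift.
- mount_prow (a point): tip of the base's prow: (-99, 0, 10) mm in the mount's frame. The head carries three slippery steel balls 18 mm across, centres 34 above the counter (plus lift), at (-50, 0), (32, 26), (32, -26) mm in the mount's frame, the single one towards the prow. Along its +y and -y sides stand blocks 70 mm long, inner faces at y = +-60, tops 55 to 58 high (plus lift), that carry the sprung rollers
- mount_home (a point): point on the mount's axis, 38 mm above its origin: with the plate home, its origin lies here or straight above by the lift (0 to 60 mm), axes parallel to the mount's, nose towards the prow. In front of each side block a sprung steel roller bar, 8 mm across, parallel to x, axis 13.5 above this point (plus lift) and at y = +-46.9 when free, gives outwards up to 6 mm: 8 N to start, 1.2 N/mm more
- stage_plate: Loose aluminium plate, 90 (x) by 82 (y) by 8 mm, 0.3 kg, triangular nose on its -x side. Origin: mid-plate, level with the lowest point of the pins under it, so at counter height as it lies; z up. Upper face 14.2 above the origin. Under it three pairs of dowel pins 7 mm thick, axes 20 apart, form V grooves for the balls. Along each y side a round bead 6 mm across, axis at y = +-42, z = 10.
- plate_nose (a point): tip of the plate's triangular nose at its upper face: (-73, 0, 14.2) mm in the plate's frame. Pushed too hard: the contact forces of plate on mount, rollers and balls summed, must stay under 105 N; they are 45 to 65 N at home at rest and grow 1.7 N per newton of push there, so 20 N of push is safe. Over the mount the plate must stay under 0.5 m/s
- post_top (a point): centre of the cork top of the plate's upright post, 66.2 mm above the plate's origin; the post, 30 (plate's x) by 24 (y) mm, rises from the plate's upper face (the grip). Lowered on the mount, the beads meet the rollers about 8.5 mm above home; it takes about 10 to 18 N to spread them; from about 3.5 mm they close over the beads, pull it down with about 10 N, and the balls centre it if let go
- vial_rack: Bystander: tiered wooden rack with six corked glass vials, 120 x 200 x 127 high, origin centre of underside (mm)
- dish: Bystander: white porcelain evaporating dish, 84 across, 32 high, origin centre of underside (mm)
- tin: Bystander: green enamel specimen tin, 83 x 113 x 44 high, origin centre of underside (mm)
- magnifier: Bystander: chrome magnifying glass standing on a round weighted foot 76 across, 167 high, origin centre of underside (mm)
- beetle_weight: Bystander: brass desk weight shaped like a beetle, about 70 x 76 x 27 high, origin centre of underside (mm)
- forceps: Bystander: steel forceps lying flat, 120 long, 8 high, about 16 wide, origin at mid length on the counter (mm)
- jar: Bystander: amber glass jar with white cap, 56 across, 75 high, origin centre of underside (mm)
Things that resemble listed ones, but are neither listed nor needed, are in the scene too. Leave any yellow look-alike of the stage_plate alone.

How it is judged:
By the outcome, as a careful person would: the job done as asked, in the order asked, and still so for the second after the job is handed in, with the robot touching nothing.
It also fails if it takes over 64 s, if anything falls off the work surface, if the arm or the gripper's body presses on something with over 40 N, if the wrist force passes 120 N, or if a joint passes its speed limit or range.

## Working session

There is one attempt and no reset: what is moved stays moved. The work goes in short steps, Python scripts to look and compute and a shell command to move; the robot and the scene stay as the last step left them, time stands still between calls to the robot, and variables do not carry over. Pictures are saved under pics/ and viewed, at most 10 in all, crops included, and the job is handed in when it is done.

```bash
mkdir -p pics
cat > h.py <<'E'
import numpy as np,cv2
from station import bot
def cam(n):
    c=bot.read_camera(n);d=c["depth"].astype(float);H,W=d.shape
    f=H/2/np.tan(np.radians(c["fovy"])/2)
    u,v=np.meshgrid(np.arange(W),np.arange(H))
    P=np.stack([(u-c["cx"])/f*d,(v-c["cy"])/f*d,d],-1)@c["pose"][:3,:3].T+c["pose"][:3,3]
    P[d==0]=np.nan
    return c["pixels"],P,c
def save(n,im,s=1):
    cv2.imwrite("pics/"+n,cv2.resize(im[...,::-1],None,fx=s,fy=s,interpolation=cv2.INTER_CUBIC))
E
python3 - <<'E'
from h import *
for n in("top","scene"):
    im,P,c=cam(n);save(n+".png",im,1.4);np.savez(n+".npz",im=im,P=P);print(n,c["pose"].round(3).tolist(),c["fovy"])
o=bot.get_obs();print(o)
E
```

```text
top [[-0.005, -0.997, 0.074, 0.467], [-1.0, 0.003, -0.029, 0.002], [0.029, -0.074, -0.997, 1.004], [0.0, 0.0, 0.0, 1.0]] 57.256222343225105
scene [[0.577, 0.446, -0.684, 1.526], [0.817, -0.315, 0.483, -0.708], [-0.0, -0.838, -0.546, 0.88], [0.0, 0.0, 0.0, 1.0]] 45.829211105585834
{'t': 0.1, 'q': array([-1.40607174,  0.47774509,  0.0223434 ,  1.55635627, -0.01150606,
        1.10929191, -0.08309565]), 'joint_vel': array([ 0.00012084, -0.00197887,  0.0005024 , -0.00323327,  0.00039595,
       -0.00060307, -0.00095836]), 'joint_torque': array([ 3.58159530e-03, -5.97764075e+01,  1.61343031e+00, -2.81959820e+01,
        1.28064890e-02,  5.01237242e-03, -2.64070246e-05]), 'eef_pos': array([0.18174569, 0.64951508, 0.23040285]), 'tool_rot': array([-5.52300894e-05,  1.35979183e-01,  9.90711342e-01, -8.34417600e-04]), 'contact_force': array([-0.59788191, -0.21363145, -0.39512577]), 'torque': array([-0.0194384 , -0.05116091, -0.02830692]), 'grasp_force': 0.0, 'gripper_width': 0.9975143294650212}
```

View pics/top.png

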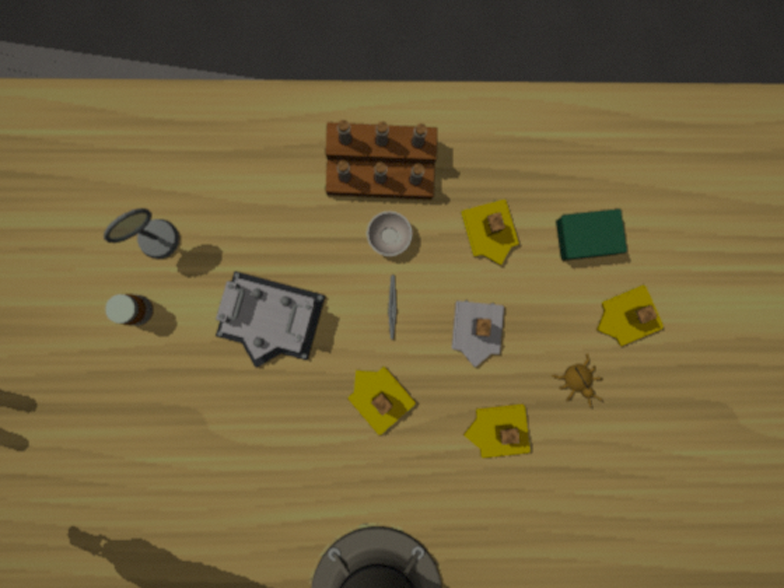

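View pics/scene.png

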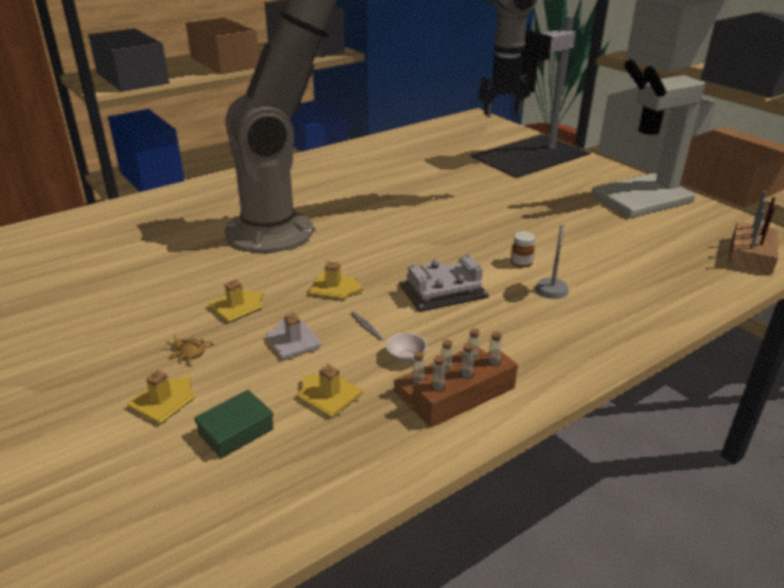

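The top view (784x588) shows five plate look-alikes:
- **Yellow:** (491,232), (632,315), (382,400) and (500,431).
- **Grey aluminium:** (479,332), with its post at (484,326). This one fits the description, and its nose points down-image.

The mount is at (270,317) with its prow at about (260,362).

```bash
cat >> h.py <<'E'
from scipy.optimize import minimize
def fit(A,B,poly,x0):
    """pose x,y,th so that polygon holds points A and not B"""
    from numpy import cos,sin
    def sd(p,Q):
        c=np.array([cos(p[2]),sin(p[2])]);d=Q-p[:2]
        L=np.stack([d@c,d@np.array([-c[1],c[0]])],-1)
        q=poly; r=np.full(len(L),1e9)
        for i in range(len(q)):
            e=q[(i+1)%len(q)]-q[i];n=np.array([-e[1],e[0]])/np.hypot(*e)
            r=np.minimum(r,(L-q[i])@n)
        return r
    cost=lambda p:-np.tanh(sd(p,A)/.003).sum()+np.tanh(sd(p,B)/.003).sum()
    best=min((minimize(cost,[x0[0],x0[1],x0[2]+t],method="Nelder-Mead",options=dict(initial_simplex=np.array([x0[0],x0[1],x0[2]+t])+np.array([[0,0,0],[.01,0,0],[0,.01,0],[0,0,.2]]),xatol=1e-5,fatol=1e-3)) for t in(-.5,-.25,0,.25,.5)),key=lambda r:r.fun)
    return best.x,best.fun/(len(A)+len(B))
PLATE=np.array([[-73,0],[-45,-41],[45,-41],[45,41],[-45,41]])/1e3
BASE=np.array([[-99,0],[-62.5,-87],[62.5,-87],[62.5,87],[-62.5,87]])/1e3
E
python3 - <<'E'
from h import *
z=np.load("top.npz");im=z["im"];P=z["P"]
save("crop.png",np.hstack([cv2.resize(im[185:265,140:250],None,fx=3.5,fy=3.5),cv2.resize(im[200:280,300:410],None,fx=3.5,fy=3.5)]),1)
print("table z",np.nanmedian(P[240:270,250:300,2]))
def px(u,v):return P[int(v/1.4),int(u/1.4)].round(3)
print("plate",px(470,340),"post",px(484,326),"nose",px(476,362),"mount",px(275,320),"prow",px(260,360))
for (u0,u1,v0,v1) in((310,375,205,270),(145,240,185,270)):
    h=P[v0:v1,u0:u1,2].ravel();print(np.histogram(h,np.arange(-.006,.14,.004))[0])
E
```

```text
table z 0.00033969869711958367
plate [ 0.453 -0.172  0.017] post [ 0.478 -0.189  0.066] nose [ 0.412 -0.185  0.017] mount [0.49  0.179 0.038] prow [0.417 0.211 0.011]
[ 354 2123  402   27  522  603   20    6    4    2    5    2    4    4
    3    4    6   48   71    3    0    0    0    0    0    0    0    0
    0    0    0    0    0    0    0    0]
[ 594 3203  648  424  412   26    0    2    2   30  920  858   32   19
   54   73   12   52  482  195    3    0    0    0    0    0    0    0
    0    0    0    0    0    0    0    0]
```

View pics/crop.png

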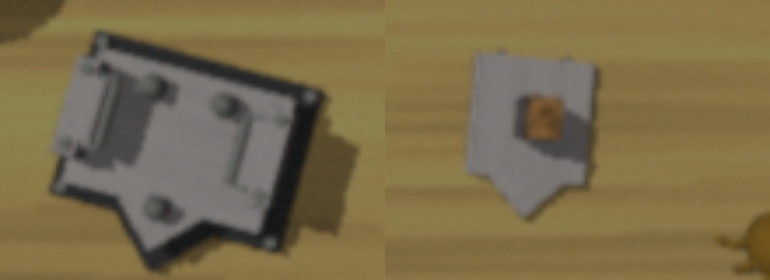

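The crop shows the mount on the left, with its balls at (155,85), (228,105) and (157,208) and its prow at (155,265). The grey plate is on the right, with its nose at (527,215) and its cork at (545,117). The choice of plate is confirmed.

```bash
cat >> h.py <<'E'
def near(P,c,r): return np.isfinite(P[...,2])&(np.hypot(P[...,0]-c[0],P[...,1]-c[1])<r)
def plate_pose(P,x0):
    m=near(P,x0,.11);h=P[...,2]
    A=P[m&(h>.010)&(h<.020)][:,:2];B=P[m&(h<.005)][:,:2]
    p,f=fit(A,B,PLATE,x0)
    t=P[m&(h>.058)&(h<.072)];return p,f,np.median(t,0)
def mount_pose(P,x0):
    m=near(P,x0,.15);h=P[...,2]
    A=P[m&(h>.006)];
    # outline of head+base (rect) only
    B=P[m&(h<.004)][:,:2]
    c,s=np.cos(x0[2]),np.sin(x0[2]);k=lambda Q:((Q[:,0]-x0[0])*c+(Q[:,1]-x0[1])*s)>-.055
    p,f=fit(A[k(A)][:,:2],B[k(B)],BASE[[1,2,3,4]]-[[.03,0],[0,0],[0,0],[.03,0]],x0)
    c,s=np.cos(p[2]),np.sin(p[2]);R=np.array([[c,-s],[s,c]])
    L=(A[:,:2]-p[:2])@R
    hd=np.median(A[(np.abs(L)<.02).all(1),2])
    balls=[]
    for b in((-.05,0),(.032,.026),(.032,-.026)):
        q=(np.hypot(*(L-b).T)<.018)&(A[:,2]>hd+.006)&(A[:,2]<hd+.03)
        balls.append((L[q].mean(0)*1e3).round(1).tolist()+[round(A[q,2].max()*1e3,1),int(q.sum())])
    bl=(np.abs(L[:,1])>.064)&(np.abs(L[:,1])<.082)&(np.abs(L[:,0])<.03)&(A[:,2]>hd+.01)
    return p,f,hd,balls,np.median(A[bl,2])
E
python3 - <<'E'
from h import *
P=np.load("top.npz")["P"]
print(plate_pose(P,[.46,-.185,0]))
print(mount_pose(P,[.49,.19,-.3]))
print(mount_pose(P,[.49,.19,.3]))
E
```

```text
(array([ 0.47528878, -0.19064045, -0.10554878]), np.float64(-0.9387764530451317), array([ 0.47266732, -0.18897794,  0.06629766]))
(array([ 0.49727158,  0.19163002, -0.26564799]), np.float64(-0.9726308266089166), np.float64(0.038078225137635646), [[-49.5, -1.1, np.float64(58.0), 44], [31.5, 24.7, np.float64(57.7), 42], [32.0, -27.1, np.float64(59.5), 42]], np.float64(0.06868261720971014))
(array([ 0.49822768,  0.19073041, -0.27188988]), np.float64(-0.9091738441020428), np.float64(0.0380664015591623), [[-50.6, -0.8, np.float64(58.0), 44], [30.2, 25.5, np.float64(57.7), 42], [31.0, -26.3, np.float64(59.5), 42]], np.float64(0.06871491670240631))
```

Both fits look right: the plate's post top is at 66 mm, and the ball spacing matches. Next I move over the mount for a wrist view.

```bash
python3 -m jog '[[-38,-36,-10,0],[-38,-36,-10,0],[-38,-36,-10,0],[-38,-36,-10,0],[-38,-36,-10,0],[-38,-36,-10,0],[-38,-36,-10,0],[-38,-36,-10,0],[-38,-36,-10,0],[-38,-36,-10,0],[-38,-36,-10,0],[-38,-36,-10,0],[-38,-36,-10,0],[-38,-36,-10,0],[-38,-36,-10,0],[-38,-36,-10,0],[-38,-36,-10,0],[-38,-36,-10,0]]'
python3 - <<'E'
from h import *
im,P,c=cam("wrist");print(c["pose"].round(3).tolist());save("w1.png",im,1);np.savez("w1.npz",P=P,im=im)
try: print(mount_pose(P,[.497,.191,-.268]))
except Exception as e: print(e)
E
```

```text
t: 1.6
eef_pos: [0.4499, 0.2023, 0.3308]
tool_rot: [-0.0, 0.135, 0.991, -0.0]
contact_force: [-0.1, 0.3, 0.8]
gripper_width: 1.002
grasp_force: 0.0
[[0.267, 0.923, 0.277, 0.38], [0.964, -0.255, -0.078, 0.222], [-0.002, 0.288, -0.958, 0.473], [0.0, 0.0, 0.0, 1.0]]
(array([ 0.49874775,  0.19144257, -0.26061036]), np.float64(-0.9945236325112343), np.float64(0.037531877945954584), [[-51.8, 0.0, np.float64(57.2), 146], [29.1, 25.4, np.float64(67.3), 130], [28.9, -25.9, np.float64(57.8), 124]], np.float64(0.06846885235370265))
```

View pics/w1.png

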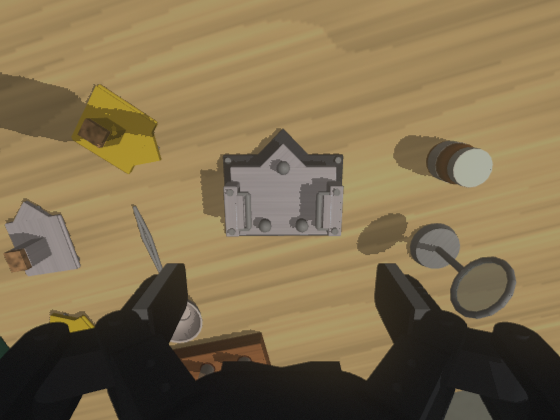

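The wrist view shows the mount at (283,190) with its prow at the top, (283,132). The grey plate is at the left, (40,240). The two mount fits agree to within 2 mm. Next I hover over the plate.

```bash
python3 -m jog '[[-9.8,-38,8,-0.165],[-9.8,-38,8,-0.165],[-9.8,-38,8,-0.165],[-9.8,-38,8,-0.165],[-9.8,-38,8,-0.165],[-9.8,-38,8,-0.165],[-9.8,-38,8,-0.165],[-9.8,-38,8,-0.165],[-9.8,-38,8,-0.165],[-9.8,-38,8,-0.165],[-9.8,-38,8,-0.165],[-9.8,-38,8,-0.165],[-9.8,-38,8,-0.165],[-9.8,-38,8,-0.165]]'
python3 - <<'E'
from h import *
im,P,c=cam("wrist");np.savez("w2.npz",P=P,im=im)
p,f,t=plate_pose(P,[.474,-.19,-.105]);print(p,f,t)
q=P[near(P,t,.03)&(P[...,2]>.060)&(P[...,2]<.072)][:,:2].astype(np.float32)
r=cv2.minAreaRect(q*1000);print(len(q),r)
o=bot.get_obs();print(o["eef_pos"],o["tool_rot"])
E
```

```text
t: 2.82
eef_pos: [0.4434, -0.1896, 0.2513]
tool_rot: [-0.0, 0.052, 0.999, 0.0]
contact_force: [-0.8, -0.9, -0.8]
gripper_width: 1.002
grasp_force: 0.0
[ 0.47770724 -0.19037302 -0.10980948] -0.9400095743639324 [ 0.47241417 -0.18975029  0.06562731]
597 ((473.3517761230469, -189.91366577148438), (22.75232696533203, 29.44139862060547), 84.29925537109375)
[ 0.44335626 -0.18965803  0.25137155] [1.02859438e-04 5.22895862e-02 9.98631915e-01 2.96387786e-04]
```

```bash
python3 - <<'E'
from h import *
P=np.load("w2.npz")["P"]
for n in("w2","top"):
    P=np.load(n+".npz")["P"];A=P[near(P,[.4734,-.19],.1)&(P[...,2]>.010)&(P[...,2]<.020)][:,:2]-[.4734,-.1899]
    a=-.105;L=A@np.array([[np.cos(a),-np.sin(a)],[np.sin(a),np.cos(a)]])*1000
    print(np.percentile(L,[0,1,50,99,100],axis=0).round(1).tolist())
E
python3 -m jog '[[-3,0.3,4,0],[-3,0.3,8,0],[-3,0.3,12,0],[-3,0.3,15,0],[-3,0.3,18,0],[-3,0.3,20,0],[-3,0.3,21.5,0],[-3,0.3,22.1,0],[-3,0.3,22.1,0],[-3,0.3,22.1,0],[-3,0.3,22.1,0]]'
```

```text
[[-71.7, -45.0], [-64.8, -43.8], [-13.5, -0.3], [44.8, 43.8], [45.8, 44.8]]
[[-72.4, -44.9], [-64.7, -43.7], [-8.3, 3.0], [44.1, 44.1], [45.0, 45.0]]
t: 3.78
eef_pos: [0.474, -0.1915, 0.0314]
tool_rot: [0.001, 0.054, 0.999, -0.0]
contact_force: [0.5, -0.0, 1.4]
gripper_width: 0.999
grasp_force: 0.0
```

```bash
python3 -m jog '[[0,0,0,0],[0,0,0,0],[0,0,0,0],[0,0,0,0],[0,0,0,0],[0,0,0,0],[0,0,0,0],[0,0,0,0],[0,0,0,0],[0,0,0,0],[0,0,0,0],[0,0,0,0]]' 1 70
```

```text
t: 4.78
eef_pos: [0.4732, -0.1914, 0.0306]
tool_rot: [0.0, 0.054, 0.999, 0.0]
contact_force: [-0.8, 1.5, 6.2]
gripper_width: 0.272
grasp_force: 68.2
```

```bash
python3 -m jog '[[0,0,-1,0],[0,0,-2.5,0],[0,0,-5,0],[0,0,-8,0],[0,0,-11,0],[0,0,-14,0],[0,0,-16,0],[0,0,-17,0],[0,0,-17,0],[0,0,-17,0],[0,0,-17,0]]'
python3 - <<'E'
from h import *
im,P,c=cam("wrist");save("w3.png",im,1)
o=bot.get_obs();print(o["eef_pos"],o["tool_rot"],o["contact_force"],o["torque"])
im,P,c=cam("top")
m=near(P,[.474,-.19],.11)&(P[...,2]>.165)&(P[...,2]<.20)
A=P[m];print(np.ptp(A,0),A.min(0),A.max(0),len(A))
X=np.c_[A[:,:2]-[.473,-.19],np.ones(len(A))];print(np.linalg.lstsq(X,A[:,2],rcond=None)[0])
E
```

```text
t: 5.7
eef_pos: [0.4718, -0.1911, 0.1988]
tool_rot: [-0.001, 0.054, 0.999, 0.0]
contact_force: [0.5, -0.1, -2.9]
gripper_width: 0.273
grasp_force: 69.0
[ 0.4717721  -0.19115496  0.1986857 ] [-1.58645445e-03  5.38647169e-02  9.98546972e-01  1.40745059e-04] [-0.59692925  0.11710907 -3.69736208] [ 0.00534312 -0.03697291  0.012686  ]
[0.12235402 0.07964785 0.02868683] [ 0.39961187 -0.22281322  0.16971305] [ 0.52196589 -0.14316537  0.19839987] 916
[-0.00361684 -0.00790255  0.18216299]
```

View pics/w3.png

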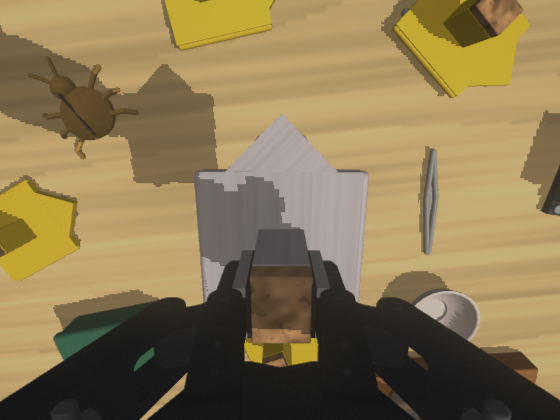

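The plate is held level, with its nose at (283,117), centred between the fingers. Next I carry it high over the mount.

```bash
python3 -m jog '[[0.1,2,0,0.01],[0.2,5,0,0.02],[0.3,8,0,0.04],[0.5,11,0,0.05],[0.6,14,0,0.06],[0.7,17,0,0.07],[0.8,20,0,0.08],[0.9,23,0,0.09],[1,26,0,0.11],[1.2,29,0,0.12],[1.3,32,0,0.13],[1.4,34.5,0,0.14],[1.5,36.5,0,0.15],[1.5,37.7,0,0.154],[1.5,38.3,0,0.154],[1.5,38.3,0,0.154],[1.5,38.3,0,0.154],[1.5,38.3,0,0.154],[1.5,38.3,0,0.154]]'
python3 - <<'E'
from h import *
im,P,c=cam("wrist");save("w4.png",im,1);np.savez("w4.npz",P=P,im=im)
o=bot.get_obs();q=o["tool_rot"];e=o["eef_pos"];print(e,o["contact_force"],o["torque"])
print("tool yaw",2*np.arctan2(q[2],q[1])-np.pi)
m=near(P,e,.12)&(P[...,2]>.17)&(P[...,2]<.19);A=P[m]
print(len(A)); a=2*np.arctan2(q[2],q[1])-np.pi
L=(A[:,:2]-e[:2])@np.array([[np.cos(a),-np.sin(a)],[np.sin(a),np.cos(a)]])*1000
i=np.argmin(L[:,0]);print("nose local",L[i],A[i],"z med",np.median(A[:,2]))
for lo,hi in((-40,-35),(-30,-25),(-20,-15)):
    s=L[(L[:,0]>lo)&(L[:,0]<hi),1];print(lo,s.min(),s.max(),(s.min()+s.max())/2)
X=np.c_[L,np.ones(len(L))];print("tilt",np.linalg.lstsq(X,A[:,2]*1000,rcond=None)[0])
E
```

```text
t: 7.38
eef_pos: [0.4993, 0.1891, 0.2003]
tool_rot: [-0.0, 0.132, 0.991, -0.0]
contact_force: [-0.3, -0.4, -3.0]
gripper_width: 0.275
grasp_force: 69.2
[0.49935703 0.18937585 0.20037621] [-0.37614453  0.12900054 -3.28994585] [0.00648118 0.0130298  0.04258686]
tool yaw -0.2638819841620621
17998
nose local [-72.08083303  -0.10267455] [0.42974451 0.20807758 0.18340341] z med 0.1833305758733299
-40 -45.26029528363733 44.43923584346341 -0.41052972008696287
-30 -44.594340650602355 44.57242830603903 -0.010956172281662901
-20 -45.22556472521518 44.39919275359203 -0.4131859858115732
tilt [-7.01636917e-04 -8.27632274e-04  1.83248454e+02]
```

View pics/w4.png

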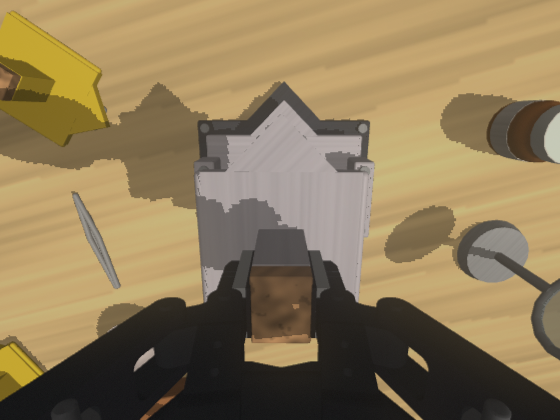

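The plate sits between the mount's blocks. The base prow tip shows at (284,82) and the plate nose at (284,100). I'll measure the mount in this same view, relative to the plate.

Run:
```python
from h import *
P=np.load("w4.npz")["P"];e=np.array([.4993,.1892]);a=-.2639
R=np.array([[np.cos(a),-np.sin(a)],[np.sin(a),np.cos(a)]])
ok=np.isfinite(P[...,2]);L=(P[...,:2]-e)@R*1000;h=P[...,2]*1000
b=ok&(h>5)&(h<14)&(abs(L[...,0])<115)&(abs(L[...,1])<100)
q=L[b];i=np.argsort(q[:,0])[:8];print("prow",q[i].mean(0),q[i[0]],"n",len(q))
f=q[(abs(q[:,1])>60)];print("front edge x",np.percentile(f[:,0],[0,2]))
for s in(1,-1):
    y=q[(q[:,0]>-60)&(q[:,0]<-40)&(q[:,1]*s>40),1];print("side",s,len(y),np.percentile(y*s,[99,100]))
for lo,hi in((-96,-90),(-90,-84),(-84,-78)):
    y=q[(q[:,0]>lo)&(q[:,0]<hi),1];print(lo,y.min(),y.max(),(y.min()+y.max())/2)
for s in(1,-1):
    g=ok&(abs(L[...,0])<60)&(L[...,1]*s>47)&(L[...,1]*s<90)&(h>62)&(h<80)
    print("block",s,g.sum(),np.percentile(L[g],[1,50,99],axis=0).round(1).tolist(),np.median(h[g]))
```

```text
prow [-99.39573458   2.16618424] [-100.60682627    1.9180211 ] n 3039
front edge x [-64.2511909  -64.17354737]
side 1 511 [88.57449826 89.2616366 ]
side -1 476 [84.29281547 84.86803489]
-96 -7.842628044018827 12.71635044242799 2.436861199204581
-90 -14.808646385536193 18.658791308647558 1.9250724615556827
-84 -19.716948191186862 24.653670803964513 2.4683613063888252
block 1 517 [[-31.8, 62.2], [-14.0, 76.5], [35.7, 79.9]] 68.35413125893753
block -1 197 [[-32.0, -75.0], [-28.7, -66.3], [-23.5, -57.7]] 68.34932849691788
```

```bash
python3 -m jog '[[0.15,0.22,1,0],[0.15,0.22,2.5,0],[0.15,0.22,4.5,0],[0.15,0.22,6.5,0],[0.15,0.22,8,0],[0.15,0.22,9,0],[0.15,0.22,9.5,0],[0.15,0.22,9.5,0],[0.15,0.22,9.5,0],[0.15,0.22,9.5,0],[0.15,0.22,9.5,0]]'
python3 - <<'E'
from h import *
im,P,c=cam("wrist");np.savez("w5.npz",P=P,im=im)
o=bot.get_obs();e=o["eef_pos"];q=o["tool_rot"];a=2*np.arctan2(q[2],q[1])-np.pi;print(e,a,o["contact_force"],o["torque"])
R=np.array([[np.cos(a),-np.sin(a)],[np.sin(a),np.cos(a)]])
ok=np.isfinite(P[...,2]);L=(P[...,:2]-e[:2])@R*1000;h=P[...,2]*1000
b=ok&(h>5)&(h<14)&(abs(L[...,0])<115)&(abs(L[...,1])<100);q=L[b]
print("prow",q[np.argmin(q[:,0])],"front",np.percentile(q[abs(q[:,1])>60][:,0],2))
for s in(1,-1):
    y=q[(q[:,0]>-60)&(q[:,0]<-40)&(q[:,1]*s>40),1];print("side",s,len(y),np.percentile(y*s,[99]))
    f=q[(q[:,1]*s>60)];print("front",s,np.percentile(f[:,0],3))
p=ok&(h>78)&(h<92)&(L[...,0]<-30)&(L[...,0]>-90)&(abs(L[...,1])<50);q=L[p];print("nose",q[np.argmin(q[:,0])],np.median(h[p]))
y=q[q[:,0]>-42][:,1];print(y.min(),y.max())
E
```

```text
t: 8.35
eef_pos: [0.499, 0.1936, 0.1062]
tool_rot: [0.001, 0.131, 0.991, 0.001]
contact_force: [-0.1, 0.8, -3.5]
gripper_width: 0.27
grasp_force: 69.2
[0.49891241 0.19357001 0.10611072] -0.26181072985218856 [-0.6374265  -0.22204851 -2.53765324] [-0.00401488  0.03373042 -0.03548491]
prow [-99.14891289  -1.05707471] front -62.969724726902506
side 1 1059 [84.57505491]
front 1 -62.29512467118746
side -1 1103 [87.83339963]
front -1 -62.99573016448821
nose [-72.0005146    0.23284403] 89.14363159364258
-44.756421562074806 45.15213836023341
```

```bash
python3 -m jog '[[0,-0.15,0,0],[0,-0.15,0.2,0],[0,-0.15,0.4,0],[0,-0.15,0.6,0],[0,-0.15,0.8,0],[0,-0.15,0.8,0],[0,-0.15,0.8,0],[0,-0.15,0.8,0],[0,-0.15,0.8,0]]'
python3 - <<'E'
from h import *
im,P,c=cam("wrist")
o=bot.get_obs();e=o["eef_pos"];q=o["tool_rot"];a=2*np.arctan2(q[2],q[1])-np.pi;print(e,a,o["contact_force"],o["torque"])
R=np.array([[np.cos(a),-np.sin(a)],[np.sin(a),np.cos(a)]])
ok=np.isfinite(P[...,2]);L=(P[...,:2]-e[:2])@R*1000;h=P[...,2]*1000
b=ok&(h>5)&(h<14)&(abs(L[...,0])<115)&(abs(L[...,1])<100);q=L[b]
print("prow",q[np.argsort(q[:,0])[:5]].mean(0),"front",np.percentile(q[abs(q[:,1])>60][:,0],2))
for s in(1,-1):
    y=q[(q[:,0]>-60)&(q[:,0]<-40)&(q[:,1]*s>40),1];print("side",s,len(y),np.percentile(y*s,[99]))
z=e[2]*1000-17;p=ok&(abs(h-z)<3)&(L[...,0]<-30)&(L[...,0]>-90)&(abs(L[...,1])<50);q=L[p];print("nose",q[np.argmin(q[:,0])],np.median(h[p]))
y=q[q[:,0]>-42][:,1];print(y.min(),y.max())
E
```

```text
t: 9.15
eef_pos: [0.4981, 0.1919, 0.0974]
tool_rot: [0.0, 0.131, 0.991, 0.0]
contact_force: [-1.3, 0.3, -3.5]
gripper_width: 0.272
grasp_force: 69.2
[0.49805094 0.19185932 0.09736   ] -0.2618152283592634 [ 0.23749704 -0.09853715 -2.96724004] [-0.00445717  0.01144303 -0.03740537]
prow [-98.03596529   0.54482296] front -62.224214376993444
side 1 1204 [86.30883474]
side -1 1183 [85.88974627]
nose [-72.12775393   0.160226  ] 80.36587217189403
-44.67168765739537 44.75249819648859
```

Alignment is within 0.5 mm in both axes. Now I feel my way down.

```bash
python3 -m jog '[[0,0,0.1,0],[0,0,0.2,0],[0,0,0.3,0],[0,0,0.3,0],[0,0,0.3,0]]'; python3 -m jog '[[0,0,0.05,0],[0,0,0.1,0],[0,0,0.1,0],[0,0,0.1,0]]'; python3 -m jog '[[0,0,0.05,0],[0,0,0.1,0],[0,0,0.1,0],[0,0,0.1,0]]'
```

```text
t: 9.62
eef_pos: [0.4979, 0.1918, 0.0942]
tool_rot: [-0.0, 0.131, 0.991, -0.0]
contact_force: [-0.4, 0.3, -2.3]
gripper_width: 0.272
grasp_force: 69.2
t: 9.95
eef_pos: [0.498, 0.1919, 0.0933]
tool_rot: [-0.0, 0.131, 0.991, -0.0]
contact_force: [0.3, -1.3, -3.6]
gripper_width: 0.271
grasp_force: 69.2
t: 10.28
eef_pos: [0.4979, 0.1918, 0.0923]
tool_rot: [-0.0, 0.131, 0.991, -0.0]
contact_force: [-0.5, 0.9, -2.0]
gripper_width: 0.272
grasp_force: 69.2
```

```bash
python3 -m jog '[[0,0,0.05,0],[0,0,0.1,0],[0,0,0.1,0],[0,0,0.1,0]]'; python3 -m jog '[[0,0,0.05,0],[0,0,0.1,0],[0,0,0.1,0],[0,0,0.1,0]]' | grep -E 'eef|contact'
```

```text
t: 10.62
eef_pos: [0.498, 0.1919, 0.0913]
tool_rot: [0.0, 0.131, 0.991, 0.0]
contact_force: [0.6, -1.1, -2.9]
gripper_width: 0.268
grasp_force: 69.3
eef_pos: [0.4983, 0.1921, 0.0909]
contact_force: [-1.7, -0.0, 5.0]
```

```bash
python3 -m jog '[[0,0,0.05,0],[0,0,0.05,0],[0,0,0.05,0],[0,0,0.05,0]]'| grep -E 'eef|contact'
```

```text
eef_pos: [0.4984, 0.192, 0.0907]
contact_force: [-3.8, -0.1, 9.2]
```

```bash
python3 -m jog '[[0,0,0.03,0],[0,0,0.03,0],[0,0,0.03,0]]'| grep -E 'eef|contact|rot'
```

```text
eef_pos: [0.4985, 0.1922, 0.0906]
tool_rot: [0.0, 0.131, 0.991, 0.001]
contact_force: [-3.4, -0.2, 11.4]
```

```bash
python3 -m jog '[[0,0,0.03,0],[0,0,0.03,0],[0,0,0.03,0]]'| grep -E 'eef|contact'; python3 -c "
from h import *;o=bot.get_obs();print(o['contact_force'],o['torque'],o['tool_rot'])"
```

```text
eef_pos: [0.4986, 0.1922, 0.0904]
contact_force: [-3.1, -1.1, 12.2]
[-3.08517233 -1.13743463 12.18720331] [-0.111272    0.72470526 -0.02941346] [4.15896156e-04 1.30687457e-01 9.91423222e-01 7.81309396e-04]
```

```bash
python3 -m jog '[[0,0,0.03,0],[0,0,0.03,0],[0,0,0.03,0]]'| grep -E 'eef|contact'
```

```text
eef_pos: [0.4987, 0.1923, 0.0903]
contact_force: [-3.6, -0.1, 13.2]
```

```bash
python3 -m jog '[[0,0,0.03,0],[0,0,0.03,0],[0,0,0.03,0]]'| grep -E 'eef|contact'
```

```text
eef_pos: [0.4988, 0.1924, 0.09]
contact_force: [-3.0, -0.0, 12.9]
```

```bash
python3 -m jog '[[0,0,0.03,0],[0,0,0.03,0],[0,0,0.03,0]]'| grep -E 'eef|contact'; python3 -c "
from h import *;o=bot.get_obs();print(o['contact_force'],o['torque'],o['tool_rot'])"
```

```text
eef_pos: [0.4987, 0.1923, 0.0895]
contact_force: [-2.5, -0.0, 11.3]
[-2.54445889 -0.01190242 11.2737323 ] [0.04771341 0.68539548 0.01114077] [5.05861051e-04 1.30606119e-01 9.91433871e-01 8.16068965e-04]
```

```bash
python3 -m jog '[[0,0,0.03,0],[0,0,0.06,0],[0,0,0.06,0]]'| grep -E 'eef|contact';python3 -m jog '[[0,0,0.03,0],[0,0,0.06,0],[0,0,0.06,0]]'| grep -E 'eef|contact'
```

```text
eef_pos: [0.4987, 0.1922, 0.0886]
contact_force: [-2.2, -0.5, 7.3]
eef_pos: [0.4986, 0.1921, 0.0877]
contact_force: [-0.3, -0.1, 4.7]
```

```bash
python3 -m jog '[[0,0,0.03,0],[0,0,0.06,0],[0,0,0.06,0]]'| grep -E 'eef|contact';python3 -m jog '[[0,0,0.03,0],[0,0,0.06,0],[0,0,0.06,0]]'| grep -E 'eef|contact'
```

```text
eef_pos: [0.4984, 0.1918, 0.0865]
contact_force: [0.3, -1.1, 0.6]
eef_pos: [0.4984, 0.1917, 0.0857]
contact_force: [2.6, 0.3, -2.5]
```

```bash
python3 -m jog '[[0,0,0.03,0],[0,0,0.06,0],[0,0,0.06,0]]'| grep -E 'eef|contact';python3 -m jog '[[0,0,0.03,0],[0,0,0.06,0],[0,0,0.06,0]]'| grep -E 'eef|contact'
```

```text
eef_pos: [0.498, 0.1917, 0.085]
contact_force: [3.5, -0.3, -6.1]
eef_pos: [0.4977, 0.1918, 0.0844]
contact_force: [4.0, -0.2, -7.0]
```

```bash
python3 -m jog '[[0,0,0.03,0],[0,0,0.05,0],[0,0,0.05,0]]'| grep -E 'eef|contact'; python3 -c "
from h import *;o=bot.get_obs();print(o['contact_force'],o['torque'],o['tool_rot'])"
```

```text
eef_pos: [0.4976, 0.1918, 0.0839]
contact_force: [3.7, -0.2, -7.2]
[ 3.72572414 -0.15340851 -7.16785855] [ 0.0377506  -0.82789637 -0.02517741] [-2.78123220e-04  1.30462378e-01  9.91453205e-01 -1.81268552e-04]
```

```bash
python3 -m jog '[[0,0,0.03,0],[0,0,0.06,0],[0,0,0.06,0]]'| grep -E 'eef|contact';python3 -m jog '[[0,0,0.03,0],[0,0,0.05,0],[0,0,0.05,0]]'| grep -E 'eef|contact'
```

```text
eef_pos: [0.4976, 0.1918, 0.0833]
contact_force: [3.2, -0.6, -10.7]
eef_pos: [0.4977, 0.1919, 0.0829]
contact_force: [2.7, 0.3, -11.6]
```

```bash
python3 -m jog '[[0,0,0.03,0],[0,0,0.05,0],[0,0,0.05,0]]'| grep -E 'eef|contact'; python3 -c "
from h import *;o=bot.get_obs();print(o['contact_force'],o['torque'],o['tool_rot'])"
```

```text
eef_pos: [0.4977, 0.192, 0.0825]
contact_force: [1.8, 0.9, -9.5]
[ 1.79045164  0.91671378 -9.45408133] [ 0.28842467 -0.39851961 -0.02072764] [-3.08252877e-04  1.30545949e-01  9.91442211e-01  4.75607595e-05]
```

```bash
python3 -m jog '[[0,0,0.03,0],[0,0,0.06,0],[0,0,0.06,0]]'| grep -E 'eef|contact';python3 -m jog '[[0,0,0.03,0],[0,0,0.05,0],[0,0,0.05,0]]'| grep -E 'eef|contact'
```

```text
eef_pos: [0.4976, 0.1921, 0.0821]
contact_force: [-0.8, 1.9, -4.1]
eef_pos: [0.4976, 0.1921, 0.0819]
contact_force: [-4.4, 2.0, 4.2]
```

```bash
python3 -m jog '[[0,0,0.03,0],[0,0,0.05,0],[0,0,0.05,0]]'| grep -E 'eef|contact'; python3 -c "
from h import *;o=bot.get_obs();print(o['contact_force'],o['torque'],o['tool_rot'])"
```

```text
eef_pos: [0.4977, 0.1921, 0.0817]
contact_force: [-4.6, 1.6, 9.6]
[-4.62317049  1.56208217  9.64945059] [ 0.11664293  1.17516218 -0.09899723] [-4.74721881e-04  1.30471729e-01  9.91451853e-01  3.53603069e-04]
```

```bash
python3 -m jog '[[0,0,-0.02,0],[0,0,-0.04,0],[0,0,-0.04,0],[0,0,-0.04,0]]' - 20 | grep -E 'eef|contact|grasp'
python3 - <<'E'
from h import *
o=bot.get_obs();print(o['contact_force'],o['torque'])
im,P,c=cam("wrist");e=o["eef_pos"];a=-.262;R=np.array([[np.cos(a),-np.sin(a)],[np.sin(a),np.cos(a)]])
ok=np.isfinite(P[...,2]);L=(P[...,:2]-e[:2])@R*1000;h=P[...,2]*1000
p=ok&(abs(h-65)<4)&(L[...,0]<-20)&(L[...,0]>-70)&(abs(L[...,1])<38)&(abs(L[...,1])*28/41-L[...,0]<70)
X=np.c_[L[p],np.ones(p.sum())];print(p.sum(),np.linalg.lstsq(X,h[p],rcond=None)[0])
E
```

```text
eef_pos: [0.4977, 0.1921, 0.0818]
contact_force: [-5.8, 2.0, 7.0]
grasp_force: 71.0
[-5.78584654  1.98135464  7.02795748] [ 0.27799253  1.11560189 -0.06640781]
10091 [1.48589050e-03 1.78910470e-04 6.49945511e+01]
```

```bash
python3 -m jog '[[0,0,-0.03,0],[0,0,-0.03,0],[0,0,-0.03,0],[0,0,-0.03,0]]' 1 20 | grep -E 'eef|contact|grasp'; python3 -m jog '[[0,0,0,0],[0,0,0,0],[0,0,0,0],[0,0,0,0],[0,0,0,0],[0,0,0,0]]' 0.3| grep -E 'eef|contact|grasp|width'
```

```text
eef_pos: [0.4977, 0.1921, 0.0818]
contact_force: [-4.2, 1.8, 5.1]
grasp_force: 70.8
eef_pos: [0.4982, 0.1917, 0.0817]
contact_force: [0.6, 0.1, -1.2]
gripper_width: 0.348
grasp_force: 0.0
```

```bash
python3 -m jog '[[0,0,0,0],[0,0,0,0],[0,0,0,0],[0,0,0,0],[0,0,-1,0],[0,0,-2,0],[0,0,-4,0],[0,0,-6,0],[0,0,-9,0],[0,0,-12,0],[0,0,-15,0],[0,0,-18,0],[0,0,-18,0],[0,0,-18,0],[0,0,-18,0]]' -0.3
python3 - <<'E'
from h import *
im,P,c=cam("wrist");save("w6.png",im)
a=-.262;R=np.array([[np.cos(a),-np.sin(a)],[np.sin(a),np.cos(a)]])
ok=np.isfinite(P[...,2]);L=(P[...,:2]-[.498,.192])@R*1000;h=P[...,2]*1000
p=ok&(abs(h-65)<4)&(abs(L[...,1])<38)&(L[...,0]>-68)&(L[...,0]<42)&(abs(L[...,1])*28/41-L[...,0]<70)&((abs(L[...,0])>20)|(abs(L[...,1])>18))
X=np.c_[L[p],np.ones(p.sum())];print(p.sum(),np.linalg.lstsq(X,h[p],rcond=None)[0])
b=ok&(h>5)&(h<14)&(abs(L[...,0])<115)&(abs(L[...,1])<100);q=L[b]
print("prow",q[np.argmin(q[:,0])]);q=L[ok&(abs(h-65)<3)&(abs(L[...,1])<15)&(L[...,0]<-50)&(L[...,0]>-90)];print("nose",q[np.argmin(q[:,0])])
print(bot.get_obs()["contact_force"])
E
```

```text
t: 18.25
eef_pos: [0.4976, 0.1917, 0.2619]
tool_rot: [-0.0, 0.131, 0.991, 0.0]
contact_force: [-0.6, 0.7, -0.3]
gripper_width: 0.655
grasp_force: 0.0
4858 [5.54276488e-04 1.54652338e-03 6.49009879e+01]
prow [-98.51763966  -0.12385662]
nose [-72.21767226  -0.13147058]
[-0.21182756  0.54424481  0.40003366]
```

View pics/w6.png

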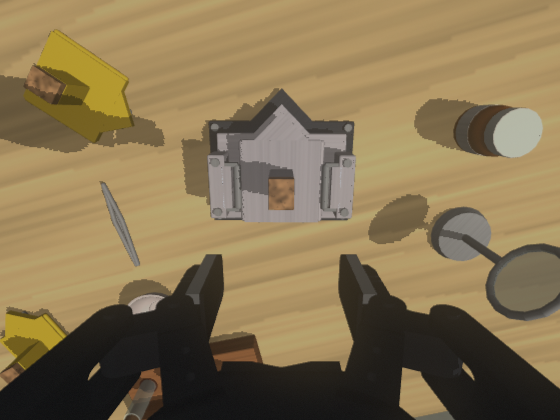

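The plate sits level between the rollers with its post at (281,192) and its nose at (282,103), over the prow at (282,90). It measures level to 0.1°, and its upper face at 64.9 mm agrees with the measured block tops. The gripper is clear of everything.

```bash
python3 -c "
from station import bot;print(bot.hand_in())"
```

```text
the job is handed in; nothing more can be done
None
```

The stage plate is home and level on the mount with its nose over the prow, released, and handed in at about 18 s; the highest push I read was about 16 N, and I moved nothing else on the counter.

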